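Stack the trial lens tray on the kit tray

ROBOT

A 6-joint arm with a two-finger parallel gripper is mounted at the origin on a cart in front of the work surface, level with it; the furniture and walls round the work are solid. World frame = base frame: x ahead of the robot, y to its left, z up, the work surface at z = 0. Lengths are in m, angles in degrees, forces in N, time in s.
With the tool pointing down it reaches from about 0.35 to 0.875 m from the base axis. Payload 4.2 kg.
Tool frame: the origin (TCP) lies midway between the tips of the shut fingers; the grasp point (between the pads) lies 19 mm behind it; z points along the fingers, x is the direction in which the jaws open and shut, and the axes are right-handed (so a half turn about z gives the same grasp; the last joint's range is limited). The gripper opens to 87 mm and grips with 3 to 60 N. Pads are 19 mm wide; open, the fingers measure 117 mm over their backs; the gripper's body (75 mm by 190 mm) begins 51 mm behind the grasp point.
Start: joints at [79.504, 22.042, 0.453, 0, -68.411, -14.817], TCP at [0.267, 0.565, 0.223] pointing down, gripper open.
Joint ranges: [-179.83, 179.83], [-69.29, 118.12], [-61.27, 80.66], [-181.25, 117.63], [-171.15, -9.14], [-177.46, 177.46]. Speed limits (degrees/s): [159.86, 159.86, 180, 180, 180, 180].

INTERFACE

Orientations are given as a 3x3 rotation matrix whose columns are the frame's x, y, z axes.
In Python, from station import sense, capture, finish_job, find_in gives the robot as it stands.
- The arm moves only by the shell command python3 -m creep 'ROWS'. ROWS is JSON, a list of rows, each a list of 7 numbers: the shift along the tool's x, y, z in mm, then the turn, a rotation vector about the tool's x, y, z in degrees, then the opening, from 0 (shut) to 1 (fully open). A call has exactly 10 rows; each row shifts and turns the commanded pose from where the row before left it, along the tool's axes as they then stand; what a row does not reach is not made up. A row lasts 1/8 s, in which the tool goes at most 62.5 mm and 10.7 degrees, less where a joint would pass 70% of its speed; a pose out of reach is approached as far as the arm can. A call with a gripper value outside its range is refused whole. The fingers move at their own pace and stop on an object; the grip force is fixed at half the most. Time passes only in rows, so rows that do not move let the fingers close, or fill a call up. It gives the time, the measured TCP pose, the force and the opening at its end, in the units of the state.
- sense(): the state, without advancing time (a new reading comes with each control period).
- capture(name): name is "scene" or "top" or "wrist"; returns a dict with "color" (480x640x3 uint8, blue, green, red), "vertical_fov" (degrees; the focal length in pixels is half the picture's height over the tangent of half this angle, whatever the lens; pixels are square), "cx", "cy" (the principal point, pixels), "R" (3x3) and "t" (3): a world point X has camera coordinates R X + t. Camera axes: x right, y down, z forward; pixel columns grow to the right and rows downward; lengths in m; the calibration is good to about 2 mm. A picture is of the moment at which its call begins. There is no depth.
- finish_job(): hands the job in, once; it reports no verdict.
Trained networks look in the newest picture that a camera, given by its name, has taken for a name from the list of things; names that differ only in an ending like _2 or _b are one class to them, and where a whole thing is asked for, a point or a joint stands for the part that bears it (a point fixed in the world has none). Each returns a list of dicts, best first, with "p" (0 to 1); they miss things now and then, are a little off and sometimes report something else, mostly with a low value. They report only what shows in the picture. A call takes as long as a camera call. They do not tell look-alikes from the thing itself.
- find_in(camera, name): "xy" ([column, row] in pixels, amid what is visible of it).
The state is a dict: "time_s": time; "joints": joint angles; "joint_velocities": joint speeds; "effort": joint torques, N m; "tcp_pos": TCP position; "ee_rot": TCP orientation; "wrist_force": force on the tool from outside, world axes, zero at the start; "moment": the same for the moment, N m; "gripper_width": opening from 0.0 (shut) to 1.0 (fully open).
Only numpy, scipy, OpenCV 4.12 (cv2) and the standard library are available. Lean on these libraries where they do the work, as an engineer would, in place of code of your own. Each camera call takes 0.05 s, during which the arm holds its last target. There are 200 camera calls.

TASK

Put the small black loupe into either compartment of the green tray. Then stack the blue tray, with its two trial lenses still in it, on the green tray, set down gently so that it sits down fully inside all four corner guides. Keep the blue tray level on the way, leave the green tray standing where it is and the other things undisturbed.

Things in the scene. Friction and masses are not known exactly. Their poses are not given: they have to be found in the camera images.
- blue_tray_centre (a point): blue stiff plastic stacking tray, about 0.3 kg: body 166 (x) x 96 (y) x 50 mm high, walls and floor 5 mm. A grip wall 12 mm thick (along x), with rubber patches, spans its middle in y, top 46 mm above the underside: pinch it along x from above. Either side of it is an open compartment 72 (x) x 86 (y) mm. This point: centre of the body, 25 mm above the underside; x along the long side, z up.
- blue_tray: the same blue tray, origin at the centre of its flat underside, same axes. One trial lens lies in each compartment, at least 24 mm clear of the grip wall. It has the same corner guides on its rim as the green tray, up to 64 mm above the underside; over the flange and guides it measures about 190 x 120 mm.
- green_tray_centre (a point): green stacking tray, same shape, sizes and axes as the blue one, empty at the start. This point: centre of the body, 25 mm above the underside, inside its grip wall. Compartment floors are 5 mm above the underside, their centres 42 mm from this point along x and -x.
- green_tray: the same green tray, origin under its centre. On its rim (50 mm up) four L-shaped corner guides, 14 mm high, frame a seat 172 x 102 mm: the blue tray's body sits in it on the rim with 3 mm play on each side, either way round, its underside then 50 mm above this origin. The guides' lips flare outward to catch errors of up to about 7 mm.
- loupe_centre (a point): small black loupe, a closed round puck 32 mm in diameter and 20 mm high, 30 g, standing flat on the worktop; this point is its centre, 10 mm up; z is its axis.
- red_lens_centre (a point): trial lens in a red ring, 39 x 54 x 6 mm with a tab handle, lying on the floor of a compartment of the blue tray; this point is its centre, 3 mm up. It stays in there.
- black_lens_centre (a point): trial lens in a black ring, same sizes, in the other compartment of the blue tray; this point is its centre, 3 mm up. It stays in there.
- lens_case: bystander: contact lens case with one white and one blue cap, 36 x 72 x 18 mm, origin under its centre. Not to be disturbed.
- dropper_bottle: bystander: small white dropper bottle with a white pointed cap, standing, 25 x 25 x 88 mm, origin under its centre. Not to be disturbed.
- gauze_pack: bystander: flat sealed pack, 55 x 95 x 9 mm, origin under its centre. Not to be disturbed.
- cotton_buds: bystander: clear tub of cotton buds, 77 x 77 x 80 mm, origin under its centre. Not to be disturbed.
Mind the look-alikes: they are no part of the job. Leave any orange or yellow look-alike of the part that bears black_lens_centre alone.

How it is judged (in metres and radians):
At the end, for the whole second after the job is handed in: Blue tray seated on the green one: within 6 mm in x and y, 0.08 rad in turn (either way round), 0.03 rad level, centre 47 to 52.5 mm above. Green tray upright, within 40 mm of its start. Loupe inside the green tray, both lenses inside the blue one. Both trays at rest (x of blue_tray_centre in the frame of green_tray_centre between -0.006 and 0.006 m and y of blue_tray_centre in the frame of green_tray_centre between -0.006 and 0.006 m and z of blue_tray_centre in the frame of green_tray_centre between 0.047 and 0.0525 m and angle between the x axis of blue_tray_centre and the x axis of green_tray_centre, either way round below 0.08 rad and angle between the z axis of blue_tray_centre and the z axis of green_tray_centre, either way round below 0.03 rad and angle between green_tray_centre's own z axis and vertical below 0.05 rad and distance of green_tray_centre from where it was at the start of the episode below 0.04 m and x of loupe_centre in the frame of green_tray_centre between -0.08 and 0.08 m and y of loupe_centre in the frame of green_tray_centre between -0.045 and 0.045 m and z of loupe_centre in the frame of green_tray_centre between -0.025 and 0.012 m and x of red_lens_centre in the frame of blue_tray_centre between -0.08 and 0.08 m and y of red_lens_centre in the frame of blue_tray_centre between -0.045 and 0.045 m and z of red_lens_centre in the frame of blue_tray_centre between -0.025 and 0.012 m and x of black_lens_centre in the frame of blue_tray_centre between -0.08 and 0.08 m and y of black_lens_centre in the frame of blue_tray_centre between -0.045 and 0.045 m and z of black_lens_centre in the frame of blue_tray_centre between -0.025 and 0.012 m and linear speed of each of blue_tray, green_tray below 0.01 m/s); the robot touches nothing.
It fails at once if the blue tray is tipped more than 0.5 rad (angle between blue_tray_centre's own z axis and vertical above 0.5 rad).
It fails at once if the blue tray is dropped on the green tray: faster than 0.45 m/s while its centre is within 80 mm of the green tray's (distance between blue_tray_centre and green_tray_centre below 0.08 m and linear speed of blue_tray above 0.45 m/s).
It fails at once if the lens case, dropper bottle, sealed pack or cotton bud tub is moved more than 30 mm (distance of any of lens_case, dropper_bottle, gauze_pack, cotton_buds from where it was at the start of the episode above 0.03 m).
It also fails if it takes over 56 s, if anything falls off the work surface, if the arm or the gripper's body presses on something with over 40 N, if the wrist force passes 120 N, or if a joint passes its speed limit or range.

## Working session

There is one attempt and no reset: what is moved stays moved. The work goes in short steps, Python scripts to look and compute and a shell command to move; the robot and the scene stay as the last step left them, time stands still between calls to the robot, and variables do not carry over. Pictures are saved under pics/ and viewed, about 8 in all and at most 12, crops included, and the job is handed in when it is done.

```bash
mkdir -p pics
cat > h.py <<'E'
import numpy as np, cv2
from station import sense, capture, finish_job, find_in
def K(c):
    f=240/np.tan(np.radians(c["vertical_fov"]/2)); return f
def ray(c,xy,z):
    f=K(c); d=np.array([(xy[0]-c["cx"])/f,(xy[1]-c["cy"])/f,1.])
    R=np.array(c["R"]);t=np.array(c["t"]); o=-R.T@t; w=R.T@d
    return o+w*(z-o[2])/w[2]
def proj(c,X):
    p=np.array(c["R"])@np.array(X)+np.array(c["t"]); return K(c)*p[:2]/p[2]+[c["cx"],c["cy"]]
def totool(s,d): return 1000*np.array(s["ee_rot"]).T@np.array(d)
E
python3 - <<'E'
from h import *
np.set_printoptions(precision=3,suppress=True)
Z=dict(blue_tray_centre=.046,green_tray_centre=.046,loupe_centre=.02,red_lens_centre=.008,black_lens_centre=.008,lens_case=.01,dropper_bottle=.05,gauze_pack=.009,cotton_buds=.05)
for n in("top","scene"):
    c=capture(n); cv2.imwrite(f"pics/{n}0.png",c["color"]); print(n,c["vertical_fov"],-np.array(c["R"]).T@np.array(c["t"]))
    for k,z in Z.items():
        for r in find_in(n,k)[:3]: print(k,round(r["p"],2),np.array(r["xy"]),ray(c,r["xy"],z))
s=sense();print(s["ee_rot"],s["time_s"],s["wrist_force"])
E
```

```text
top 49.03936592041329 [0.345 0.074 1.128]
blue_tray_centre 0.85 [255.4 255.3] [0.554 0.184 0.046]
green_tray_centre 0.68 [380.4 261.1] [ 0.526 -0.076  0.046]
loupe_centre 0.51 [455.1 328.8] [ 0.379 -0.222  0.02 ]
red_lens_centre 0.83 [251.8 235. ] [0.607 0.194 0.008]
black_lens_centre 0.88 [291.2 331.5] [0.395 0.118 0.008]
black_lens_centre 0.81 [263.1 284.3] [0.497 0.173 0.008]
black_lens_centre 0.73 [203.7 293.6] [0.485 0.3   0.008]
lens_case 0.84 [342.4 171.7] [ 0.74  -0.014  0.01 ]
lens_case 0.71 [456.7 260.9] [ 0.523 -0.246  0.01 ]
lens_case 0.48 [263.9 282.1] [0.502 0.171 0.01 ]
dropper_bottle 0.54 [454.6 260.9] [ 0.517 -0.23   0.05 ]
dropper_bottle 0.29 [256.3 257.2] [0.549 0.182 0.05 ]
gauze_pack 0.62 [174.7 235.7] [0.615 0.361 0.009]
cotton_buds 0.65 [217.4 157.5] [0.774 0.258 0.05 ]
scene 55.340923506301706 [ 0.098 -0.607  0.518]
blue_tray_centre 0.86 [272.8 224.4] [0.538 0.159 0.046]
green_tray_centre 0.55 [340.9 278.4] [ 0.526 -0.09   0.046]
loupe_centre 0.82 [324.3 378.3] [ 0.376 -0.237  0.02 ]
black_lens_centre 0.77 [227.1 271.9] [0.397 0.107 0.008]
lens_case 0.62 [397.6 243.8] [ 0.736 -0.025  0.01 ]
dropper_bottle 0.61 [398.6 335.7] [ 0.497 -0.261  0.05 ]
dropper_bottle 0.44 [257.8 199.9] [0.571 0.28  0.05 ]
gauze_pack 0.76 [255.4 200.1] [0.607 0.36  0.009]
cotton_buds 0.81 [330.2 182.3] [0.772 0.255 0.05 ]
[[-0.428 -0.904 -0.   ]
 [-0.904  0.428  0.   ]
 [ 0.     0.    -1.   ]] 1.0 [ 0.425  0.067 -0.469]
```

View pics/top0.png

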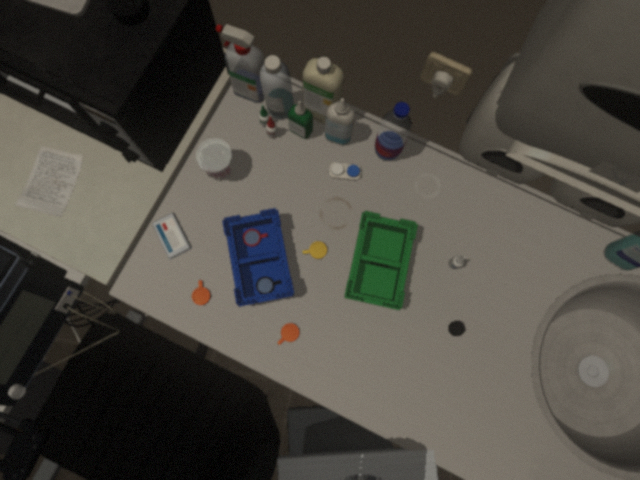

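View pics/scene0.png

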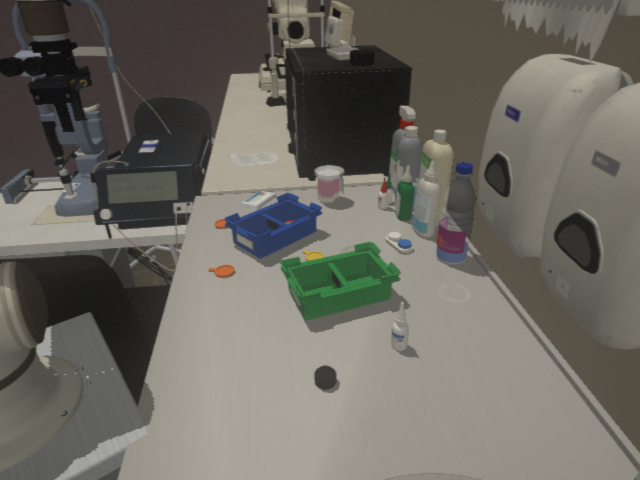

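The top view shows the blue tray at (259,257), the green tray at (382,260), the loupe at (457,328), the dropper at (458,262), and orange and yellow decoys at (201,295), (290,332) and (317,250). The scene view agrees. Next I need the tray yaws and the offset to the loupe.

```bash
cat >> h.py <<'E'
def blob(c,lo,hi,z,box=None):
    h=cv2.cvtColor(c["color"],cv2.COLOR_BGR2HSV); m=cv2.inRange(h,np.array(lo),np.array(hi))
    if box: b=np.zeros_like(m); b[box[1]:box[3],box[0]:box[2]]=255; m&=b
    m=cv2.morphologyEx(m,cv2.MORPH_CLOSE,np.ones((5,5)))
    k=max(cv2.findContours(m,cv2.RETR_EXTERNAL,cv2.CHAIN_APPROX_NONE)[0],key=cv2.contourArea)[:,0]
    P=np.array([ray(c,p,z)[:2] for p in k.astype(float)])
    (ctr,sz,a)=cv2.minAreaRect((P*1000).astype(np.float32))
    if sz[0]<sz[1]: a+=90
    return np.array(ctr)/1000,sz,(a+90)%180-90
GREEN=([45,90,40],[80,255,255]); BLUE=([100,120,40],[125,255,255])
E
python3 - <<'E'
from h import *
np.set_printoptions(precision=3,suppress=True)
c=capture("top")
print("green",blob(c,*GREEN,.057,(330,190,440,320)))
print("blue",blob(c,*BLUE,.057,(210,195,305,315)))
print("loupe",blob(c,[0,0,0],[180,255,60],.02,(435,310,480,345)))
s=sense()
L=ray(c,(457,328),.02); print(L, totool(s,[*(L[:2]-np.array(s["tcp_pos"])[:2]),0]))
E
```

```text
green (array([ 0.529, -0.077]), (117.5854721069336, 187.11639404296875), -16.242935180664062)
blue (array([0.55 , 0.178]), (185.87689208984375, 115.04948425292969), 8.067732810974121)
loupe (array([ 0.381, -0.225]), (31.715139389038086, 28.71915626525879), 86.5639419555664)
[ 0.381 -0.227  0.02 ] [ 667.044 -440.958   -0.014]
```

```bash
python3 -m creep '[[0,0,0,0,0,-9.1,1],[50.5,-34.6,0,0,0,0,1],[50.5,-34.6,0,0,0,0,1],[50.5,-34.6,0,0,0,0,1],[50.5,-34.6,0,0,0,0,1],[50.5,-34.6,0,0,0,0,1],[50.5,-34.6,0,0,0,0,1],[50.5,-34.6,0,0,0,0,1],[50.5,-34.6,0,0,0,0,1],[54,-8.8,0,0,0,0,1]]'
python3 -m creep '[[54,-8.8,0,0,0,0,1],[54,-8.8,0,0,0,0,1],[54,-8.8,0,0,0,0,1],[54,-8.8,0,0,0,0,1],[50,-8.8,0,0,0,0,1],[0,0,30,0,0,0,1],[0,0,30,0,0,0,1],[0,0,20,0,0,0,1],[0,0,0,0,0,0,1],[0,0,0,0,0,0,1]]'
cat > w.py <<'E'
from h import *
import sys
np.set_printoptions(precision=3,suppress=True)
def look(cam,fn,names):
    c=capture(cam); cv2.imwrite(f"pics/{fn}.png",c["color"]); s=sense()
    print(s["time_s"],s["tcp_pos"],s["gripper_width"],s["wrist_force"],"yaw",np.degrees(np.arctan2(s["ee_rot"][1][0],s["ee_rot"][0][0])))
    for k,z in names.items():
        for r in find_in(cam,k)[:3]:
            X=ray(c,r["xy"],z); print(k,round(r["p"],2),np.array(r["xy"]),X,"tool",totool(s,X-np.array(s["tcp_pos"])))
    return c,s
E
python3 - <<'E'
from w import *
look("wrist","w1",dict(loupe_centre=.02)); look("top","t1",dict(loupe_centre=.02))
E
```

```text
time_s: 2.3
tcp_pos: [0.4145, 0.0436, 0.2228]
ee_rot: [[-0.28, -0.96, 0.001], [-0.96, 0.28, -0.0], [-0.0, -0.001, -1.0]]
wrist_force: [0.1, 0.6, -0.4]
gripper_width: 1.002
time_s: 3.55
tcp_pos: [0.3823, -0.2224, 0.1435]
ee_rot: [[-0.279, -0.96, 0.002], [-0.96, 0.279, -0.001], [0.0, -0.002, -1.0]]
wrist_force: [-0.1, 0.5, 0.5]
gripper_width: 0.999
3.6 [ 0.382 -0.222  0.144] 0.9988021893946023 [-0.173 -0.833 -0.466] yaw -106.1912867137333
loupe_centre 0.95 [329.  227.7] [ 0.382 -0.23   0.02 ] tool [  7.229  -1.602 123.666]
3.7 [ 0.382 -0.222  0.144] 0.999647766223455 [-0.397  0.703 -0.633] yaw -106.19413864761914
loupe_centre 0.31 [257.7 258.5] [0.552 0.182 0.02 ] tool [-435.38   -49.829  123.758]
```

View pics/w1.png

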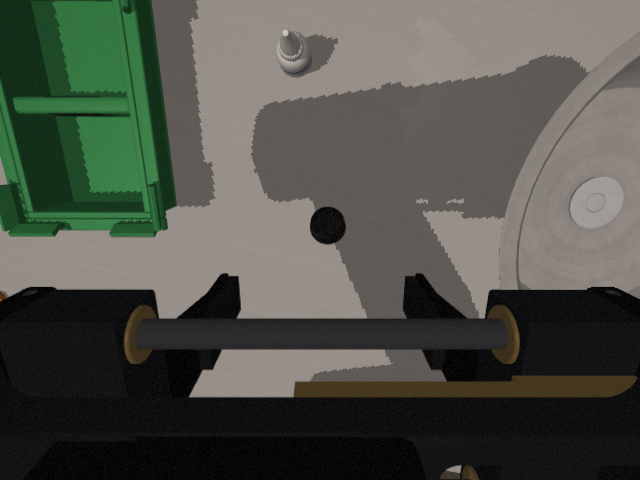

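```bash
python3 -m creep '[[6.5,-1.5,20,0,0,0,1],[0,0,30,0,0,0,1],[0,0,30,0,0,0,0.7],[0,0,30,0,0,0,0.7],[0,0,20,0,0,0,0.7],[0,0,9.5,0,0,0,0.7],[0,0,0,0,0,0,0.7],[0,0,0,0,0,0,0],[0,0,0,0,0,0,0],[0,0,0,0,0,0,0]]'
python3 -m creep '[[0,0,0,0,0,0,0],[0,0,0,0,0,0,0],[0,0,-15,0,0,0,0],[0,0,-30,0,0,0,0],[0,0,-40,0,0,0,0],[0,0,-40,0,0,0,0],[0,0,-20,0,0,0,0],[0,0,0,0,0,0,0],[0,0,0,0,0,0,0],[0,0,0,0,0,0,0]]'
python3 - <<'E'
from w import *
c,s=look("top","t2",dict(green_tray_centre=.046))
ctr,sz,a=blob(c,*GREEN,.057,(330,190,440,320)); print(ctr,sz,a)
a=np.radians(-16.2); T=np.array([.529,-.077])-.042*np.array([np.cos(a),np.sin(a)])
print(T,totool(s,[*(T-np.array(s["tcp_pos"])[:2]),0]))
E
```

```text
time_s: 5.0
tcp_pos: [0.3815, -0.229, 0.0036]
ee_rot: [[-0.279, -0.96, 0.001], [-0.96, 0.279, -0.0], [-0.0, -0.001, -1.0]]
wrist_force: [-0.5, -1.1, 0.6]
gripper_width: 0.448
time_s: 6.25
tcp_pos: [0.3803, -0.2287, 0.1467]
ee_rot: [[-0.279, -0.96, -0.003], [-0.96, 0.279, 0.001], [0.0, 0.003, -1.0]]
wrist_force: [-0.0, 0.2, -0.8]
gripper_width: 0.356
6.3 [ 0.38  -0.229  0.147] 0.360865252869896 [ 0.376 -0.475 -0.641] yaw -106.22096104281718
green_tray_centre 0.78 [371.9 248.7] [ 0.554 -0.06   0.046] tool [-209.965 -119.581  100.505]
[ 0.529 -0.077] (117.04725646972656, 186.90206909179688) -16.188438415527344
[ 0.489 -0.065] [-187.19   -58.221   -0.188]
```

```bash
python3 -m creep '[[-47,-14.5,0,0,0,0,0],[-47,-14.5,0,0,0,0,0],[-47,-14.5,0,0,0,0,0],[-46,-14.5,0,0,0,0,0],[0,0,0,0,0,0,0],[0,0,0,0,0,0,0],[0,0,0,0,0,0,0],[0,0,0,0,0,0,0],[0,0,0,0,0,0,0],[0,0,0,0,0,0,0]]'
python3 - <<'E'
from w import *
c,s=look("wrist","w2",{})
a=np.radians(-16.2); u=np.array([np.cos(a),np.sin(a)]);v=np.array([-u[1],u[0]]); C=np.array([.529,-.077])
im=c["color"].copy()
for i,j in [(0,0),(-78,43),(-78,-43),(-6,43),(-6,-43),(78,43),(78,-43)]:
    p=proj(c,[*(C+u*i/1000+v*j/1000),.05]); cv2.circle(im,tuple(int(q) for q in p),4,(0,0,255),-1)
cv2.imwrite("pics/w2b.png",im)
E
```

```text
time_s: 7.6
tcp_pos: [0.489, -0.0658, 0.1482]
ee_rot: [[-0.28, -0.96, 0.0], [-0.96, 0.28, 0.0], [-0.0, -0.0, -1.0]]
wrist_force: [0.0, -0.1, 0.6]
gripper_width: 0.355
7.65 [ 0.489 -0.066  0.148] 0.359244439445264 [-0.333  0.432 -0.684] yaw -106.23280411902417
```

View pics/w2b.png

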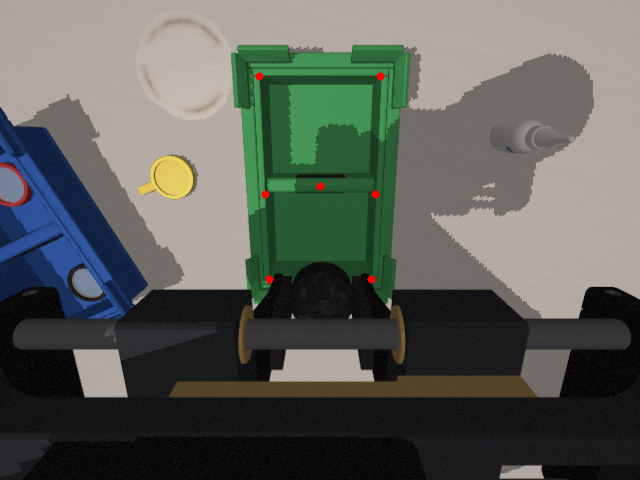

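The loupe is held at (322,290) over the near compartment, and the projected tray model (red dots) matches the green tray. Lowering now.

```bash
python3 -m creep '[[0,0,40,0,0,0,0],[0,0,40,0,0,0,0],[0,0,30,0,0,0,0],[0,0,18,0,0,0,0],[0,0,10,0,0,0,0],[0,0,0,0,0,0,0],[0,0,0,0,0,0,0.47],[0,0,0,0,0,0,0.47],[0,0,0,0,0,0,0.47],[0,0,0,0,0,0,0.47]]'
python3 -m creep '[[0,0,-20,0,0,0,0.47],[0,0,-40,0,0,0,0.47],[0,0,-50,0,0,0,0.47],[0,0,-50,0,0,0,0.47],[0,0,-30,0,0,0,0.47],[0,0,0,0,0,0,0.6],[0,0,0,0,0,0,0.6],[0,0,0,0,0,0,0.6],[0,0,0,0,0,0,0.6],[0,0,0,0,0,0,0.6]]'
python3 - <<'E'
from w import *
c,s=look("top","t3",dict(loupe_centre=.025))
print(s["joints"])
B=np.array([.55,.178]); 
a=np.radians(8.07)
for yaw in (8.07,-171.93):
    print(yaw)
x=np.array([np.cos(a),np.sin(a)]); d=B-np.array(s["tcp_pos"])[:2]
for sg in (1,-1):
    X=sg*x; Y=np.array([X[1],-X[0]]); print(sg,1000*d@X,1000*d@Y)
print("now",totool(s,[*d,0]))
E
```

```text
time_s: 8.9
tcp_pos: [0.4892, -0.0655, 0.0103]
ee_rot: [[-0.279, -0.96, 0.0], [-0.96, 0.279, 0.0], [-0.0, -0.0, -1.0]]
wrist_force: [0.1, -0.7, -0.7]
gripper_width: 0.468
time_s: 10.15
tcp_pos: [0.4889, -0.0656, 0.1995]
ee_rot: [[-0.279, -0.96, -0.001], [-0.96, 0.279, -0.0], [0.001, 0.001, -1.0]]
wrist_force: [0.3, -0.1, -0.2]
gripper_width: 0.601
10.2 [ 0.489 -0.066  0.2  ] 0.5995586975269752 [-0.121  0.342  0.252] yaw -106.21470064260043
loupe_centre 0.46 [376.4 284.7] [ 0.48  -0.066  0.025] tool [  2.948   8.219 174.642]
[ 11.261  10.335 -19.561  -0.    -60.154  62.525]
8.07
-171.93
1 94.62138473115807 -232.59888618026233
-1 -94.62138473115807 232.59888618026233
now [-250.932    9.413   -0.093]
```

```bash
python3 -m creep '[[0,0,0,0,0,9.4,0.6],[0,0,0,0,0,9.4,0.6],[0,0,0,0,0,9.4,0.6],[0,0,0,0,0,9.4,0.6],[0,0,0,0,0,9.4,0.6],[0,0,0,0,0,9.4,0.6],[0,0,0,0,0,9.3,0.6],[-19,56.5,0,0,0,0,0.6],[-19,56.5,0,0,0,0,0.6],[-19,56.5,0,0,0,0,0.6]]'
python3 -m creep '[[-19,56.5,0,0,0,0,0.6],[-18.6,56.5,0,0,0,0,0.6],[0,0,0,0,0,0,0.6],[0,0,0,0,0,0,0.6],[0,0,0,0,0,0,0.6],[0,0,0,0,0,0,0.6],[0,0,0,0,0,0,0.6],[0,0,0,0,0,0,0.6],[0,0,0,0,0,0,0.6],[0,0,0,0,0,0,0.6]]'
python3 - <<'E'
from w import *
c,s=look("wrist","w3",dict(red_lens_centre=.008,black_lens_centre=.008))
a=np.radians(8.07); u=np.array([np.cos(a),np.sin(a)]);v=np.array([-u[1],u[0]]); C=np.array([.55,.178])
im=c["color"].copy()
for i,j in [(0,0),(-78,43),(-78,-43),(-6,43),(-6,-43),(78,43),(78,-43)]:
    p=proj(c,[*(C+u*i/1000+v*j/1000),.05 if i else .046]); cv2.circle(im,tuple(int(q) for q in p),4,(0,0,255),-1)
cv2.imwrite("pics/w3b.png",im)
T=C-np.array(s["tcp_pos"])[:2]; print(totool(s,[*T,0]))
E
```

```text
time_s: 11.5
tcp_pos: [0.5219, 0.1119, 0.2003]
ee_rot: [[-0.99, -0.14, 0.001], [-0.14, 0.99, 0.0], [-0.001, 0.0, -1.0]]
wrist_force: [1.3, 0.4, 0.7]
gripper_width: 0.607
time_s: 12.75
tcp_pos: [0.543, 0.2274, 0.2001]
ee_rot: [[-0.99, -0.141, -0.0], [-0.141, 0.99, 0.0], [0.0, 0.0, -1.0]]
wrist_force: [0.2, 0.9, 0.0]
gripper_width: 0.603
12.8 [0.543 0.227 0.2  ] 0.6000766236669463 [-0.904 -0.185  0.324] yaw -171.90814431967218
red_lens_centre 0.75 [267.2 168.9] [0.605 0.189 0.008] tool [-55.861 -47.045 192.036]
black_lens_centre 0.92 [321.   28.2] [0.568 0.054 0.008] tool [   0.102 -175.588  192.037]
black_lens_centre 0.85 [481.8 133.3] [0.394 0.123 0.008] tool [162.314 -82.299 192.034]
black_lens_centre 0.84 [374.1 164.7] [0.496 0.169 0.008] tool [ 55.    -51.273 192.035]
[  0.031 -49.979   0.001]
```

View pics/w3b.png

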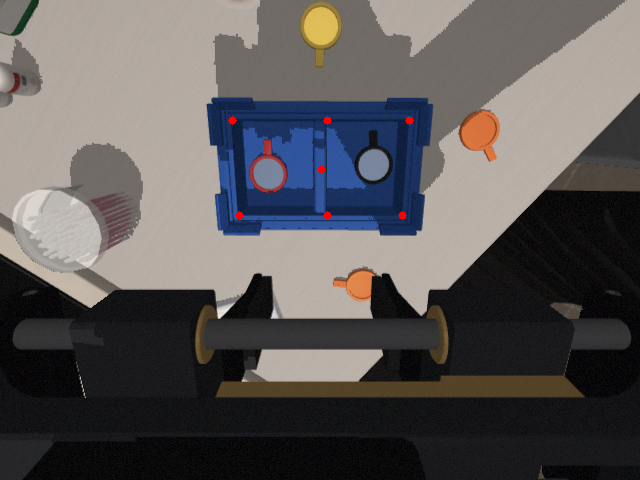

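The dots match the blue tray: grip wall at (321,170), red lens at (267,172), black lens at (374,164). Descending and gripping.

```bash
python3 -m creep '[[0,-25,20,0,0,0,0.6],[0,-25,30,0,0,0,0.6],[0,0,40,0,0,0,0.6],[0,0,40,0,0,0,0.6],[0,0,30,0,0,0,0.6],[0,0,16,0,0,0,0.6],[0,0,7,0,0,0,0.6],[0,0,0,0,0,0,0.6],[0,0,0,0,0,0,0.3],[0,0,0,0,0,0,0]]'
python3 -m creep '[[0,0,0,0,0,0,0],[0,0,0,0,0,0,0],[0,0,0,0,0,0,0],[0,0,0,0,0,0,0],[0,0,0,0,0,0,0],[0,0,-4,0,0,0,0],[0,0,-8,0,0,0,0],[0,0,-8,0,0,0,0],[0,0,0,0,0,0,0],[0,0,0,0,0,0,0]]'
python3 - <<'E'
from w import *
print(sense()["moment"])
look("wrist","w4",{}); c,s=look("top","t4",{}); print(blob(c,*BLUE,.08,(210,185,305,320)))
E
```

```text
time_s: 14.15
tcp_pos: [0.5505, 0.1783, 0.018]
ee_rot: [[-0.99, -0.141, 0.002], [-0.141, 0.99, 0.001], [-0.002, 0.001, -1.0]]
wrist_force: [-0.1, -0.0, 0.4]
gripper_width: 0.454
time_s: 15.4
tcp_pos: [0.5498, 0.1779, 0.0371]
ee_rot: [[-0.99, -0.14, -0.0], [-0.14, 0.99, 0.0], [0.0, 0.0, -1.0]]
wrist_force: [-0.0, -0.1, -3.5]
gripper_width: 0.138
[ 0.065 -0.019 -0.011]
15.45 [0.55  0.178 0.037] 0.13516232980186607 [ 0.758  0.379 -3.554] yaw -171.9229808946811
15.5 [0.55  0.178 0.037] 0.13720995097608055 [-0.468  0.217 -3.487] yaw -171.9216427943161
(array([0.544, 0.134]), (70.94009399414062, 191.92025756835938), -9.048698425292969)
```

```bash
python3 -m creep '[[0,0,-15,0,0,0,0],[0,0,-25,0,0,0,0],[0,0,-30,0,0,0,0],[0,0,-25,0,0,0,0],[0,0,-15,0,0,0,0],[0,0,0,0,0,4,0],[0,0,0,0,0,8.2,0],[0,0,0,0,0,8.1,0],[0,0,0,0,0,4,0],[-3,-15,0,0,0,0,0]]'
python3 -m creep '[[-6,-30,0,0,0,0,0],[-7,-35,0,0,0,0,0],[-7,-35,0,0,0,0,0],[-7,-35,0,0,0,0,0],[-7,-35,0,0,0,0,0],[-7,-35,0,0,0,0,0],[-5,-20,0,0,0,0,0],[-2,-11,0,0,0,0,0],[0,0,0,0,0,0,0],[0,0,0,0,0,0,0]]'
python3 - <<'E'
from w import *
c,s=look("wrist","w5",{}); c2,s=look("top","t5",{})
for c,n in((capture("scene"),"scene"),(c2,"top")):
  im=c["color"].copy()
  a=np.radians(-16.2); u=np.array([np.cos(a),np.sin(a)]);v=np.array([-u[1],u[0]]); C=np.array([.529,-.077])
  for i in(-1,1):
    for j in (-1,1):
        for z,e,col in((.05,(.086,.051),(0,0,255)),(s["tcp_pos"][2]-.017,(.083,.048),(0,255,255))):
            CC=C if col==(0,0,255) else np.array(s["tcp_pos"])[:2]
            p=proj(c,[*(CC+u*i*e[0]+v*j*e[1]),z]); cv2.circle(im,tuple(int(q) for q in p),2,col,-1)
  p=proj(c,[.529,-.077,.1]).astype(int); 
  if n=="scene": A=cv2.resize(im[p[1]-90:p[1]+90,p[0]-120:p[0]+120],(480,360),interpolation=cv2.INTER_CUBIC)
  else: B=cv2.resize(im[p[1]-90:p[1]+90,p[0]-80:p[0]+80],(320,360),interpolation=cv2.INTER_CUBIC)
cv2.imwrite("pics/m5.png",np.hstack([A,B]))
E
```

```text
time_s: 16.75
tcp_pos: [0.5486, 0.1628, 0.1469]
ee_rot: [[-0.961, 0.277, -0.0], [0.277, 0.961, -0.0], [0.0, -0.0, -1.0]]
wrist_force: [0.0, 0.0, -2.5]
gripper_width: 0.136
time_s: 18.0
tcp_pos: [0.5289, -0.0768, 0.1471]
ee_rot: [[-0.96, 0.278, 0.0], [0.278, 0.96, 0.0], [-0.0, 0.0, -1.0]]
wrist_force: [0.3, -0.1, -3.8]
gripper_width: 0.132
18.05 [ 0.529 -0.077  0.147] 0.13372697046077892 [-0.47   0.828 -3.556] yaw 163.848598057803
18.1 [ 0.529 -0.077  0.147] 0.1392689432560157 [ 0.017 -0.178 -3.804] yaw 163.85719006452328
```

View pics/m5.png

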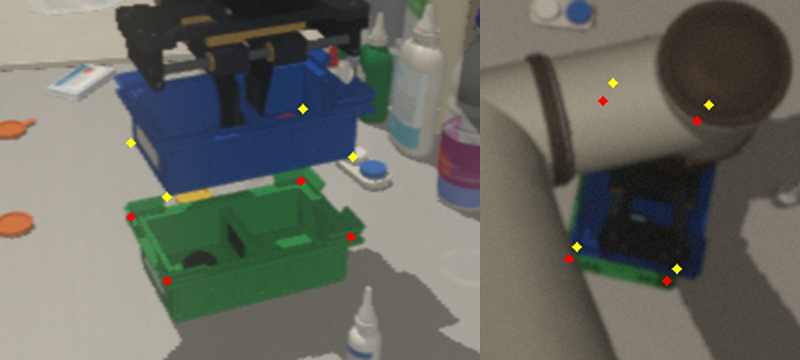

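View pics/w5.png

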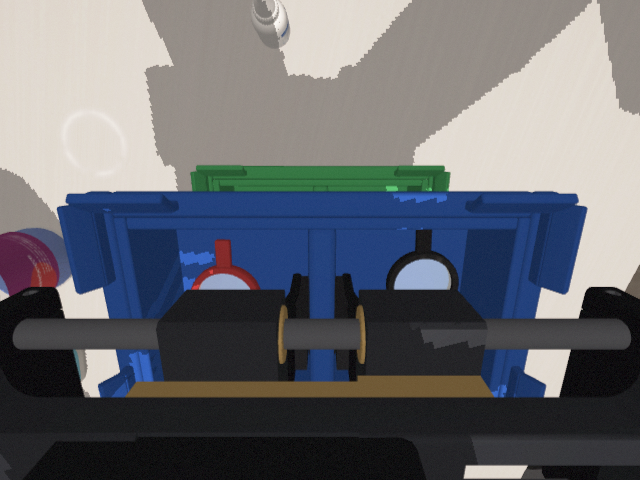

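The wrist view shows the blue tray (columns 60–580) centred over the green one (192–450) and parallel to it. Both lenses are in place. I'll check the y offset from the far edges.

```bash
python3 - <<'E'
from w import *
c,s=look("wrist","w6",{})
t=np.array(s["tcp_pos"]); 
for n,px,z in [("green far guide",(220,166),.064),("green",(420,166),.064),("blue far",(90,193),.194),("blue far",(550,193),.194),("gL",(192,180),.064),("gR",(450,180),.064),("bL",(60,205),.194),("bR",(580,205),.194)]:
    print(n,totool(s,ray(c,px,z)-t))
E
python3 - <<'E'
import cv2
a=cv2.imread("pics/w6.png")[150:230,40:600]; cv2.imwrite("pics/w6c.png",cv2.resize(a,(800,400) if 0 else (800,114*2),interpolation=cv2.INTER_NEAREST))
E
```

```text
18.2 [ 0.529 -0.077  0.147] 0.13398933669484303 [ 1.134  0.121 -2.957] yaw 163.85333094277468
green far guide [-72.668 -59.101  83.036]
green [ 70.913 -59.065  83.039]
blue far [-80.044 -60.766 -46.965]
blue far [ 79.126 -60.713 -46.961]
gL [-93.863 -49.126  83.035]
gR [ 93.563 -49.072  83.04 ]
bL [-91.352 -56.558 -46.965]
bR [ 90.457 -56.492 -46.96 ]
```

View pics/w6c.png

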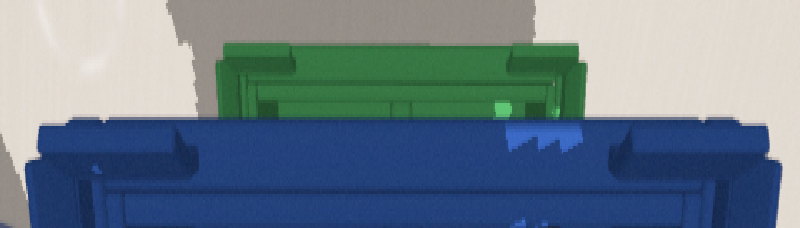

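```bash
python3 -m creep '[[0,1,8,0,0,0,0],[0,0,14,0,0,0,0],[0,0,14,0,0,0,0],[0,0,12,0,0,0,0],[0,0,8,0,0,0,0],[0,0,5,0,0,0,0],[0,0,3,0,0,0,0],[0,0,2,0,0,0,0],[0,0,0,0,0,0,0],[0,0,0,0,0,0,0]]'
python3 -m creep '[[0,0,2,0,0,0,0],[0,0,2,0,0,0,0],[0,0,2,0,0,0,0],[0,0,2,0,0,0,0],[0,0,2,0,0,0,0],[0,0,0,0,0,0,0],[0,0,0,0,0,0,0],[0,0,0,0,0,0,0],[0,0,0,0,0,0,0],[0,0,0,0,0,0,0]]'
python3 - <<'E'
from w import *
print(sense()["wrist_force"],sense()["moment"])
E
```

```text
time_s: 19.45
tcp_pos: [0.5294, -0.0763, 0.0814]
ee_rot: [[-0.96, 0.279, 0.001], [0.279, 0.96, 0.0], [-0.001, 0.0, -1.0]]
wrist_force: [0.3, 0.5, -3.4]
gripper_width: 0.135
time_s: 20.7
tcp_pos: [0.5292, -0.0763, 0.0711]
ee_rot: [[-0.96, 0.279, 0.0], [0.279, 0.96, 0.0], [-0.0, 0.0, -1.0]]
wrist_force: [-0.0, 0.1, -3.7]
gripper_width: 0.139
[-0.045  0.126 -3.721] [ 0.087 -0.079 -0.081]
```

```bash
python3 -m creep '[[0,0,1,0,0,0,0],[0,0,1,0,0,0,0],[0,0,1,0,0,0,0],[0,0,0.5,0,0,0,0],[0,0,0,0,0,0,0],[0,0,0,0,0,0,0],[0,0,0,0,0,0,0],[0,0,0,0,0,0,0],[0,0,0,0,0,0,0],[0,0,0,0,0,0,0]]'
python3 - <<'E'
from w import *
print(sense()["wrist_force"],sense()["moment"])
E
```

```text
time_s: 21.95
tcp_pos: [0.5292, -0.0763, 0.0676]
ee_rot: [[-0.96, 0.279, 0.0], [0.279, 0.96, 0.0], [-0.0, 0.0, -1.0]]
wrist_force: [0.6, 0.7, -3.7]
gripper_width: 0.135
[ 0.638  0.691 -3.703] [ 0.109 -0.036 -0.057]
```

```bash
python3 -m creep '[[0,0,0.5,0,0,0,0],[0,0,0.5,0,0,0,0],[0,0,0.5,0,0,0,0],[0,0,0,0,0,0,0],[0,0,0,0,0,0,0],[0,0,0,0,0,0,0],[0,0,0,0,0,0,0],[0,0,0,0,0,0,0],[0,0,0,0,0,0,0],[0,0,0,0,0,0,0]]'
python3 - <<'E'
from w import *
c=look("scene","s7",{})[0]
p=proj(c,[.529,-.077,.1]).astype(int)
cv2.imwrite("pics/s7c.png",cv2.resize(c["color"][p[1]-90:p[1]+90,p[0]-120:p[0]+120],(720,540),interpolation=cv2.INTER_CUBIC))
E
```

```text
time_s: 23.2
tcp_pos: [0.5292, -0.0763, 0.0672]
ee_rot: [[-0.96, 0.279, 0.0], [0.279, 0.96, -0.0], [-0.001, -0.0, -1.0]]
wrist_force: [-1.8, 1.7, 5.5]
gripper_width: 0.134
23.25 [ 0.529 -0.076  0.067] 0.13223698264429326 [-3.305  2.073  4.836] yaw 163.80972961993223
```

View pics/s7c.png

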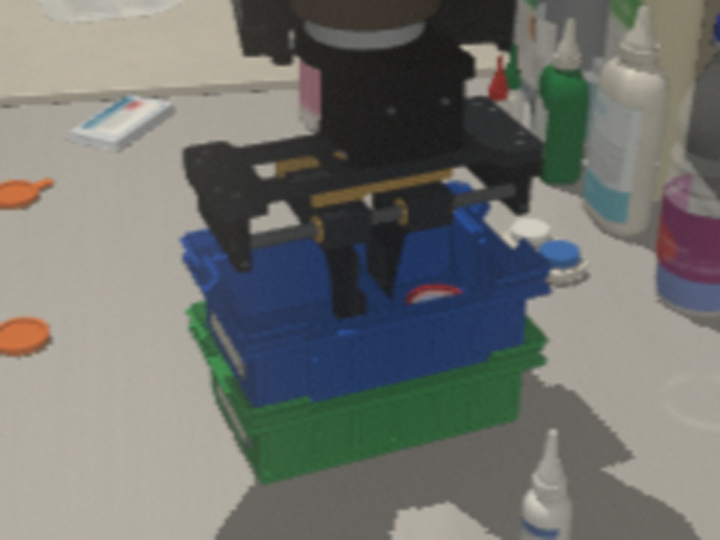

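The blue tray sits inside the guides (near-left corner at about (262,400)), and contact came at the expected height. Releasing and retreating.

```bash
python3 -m creep '[[0,0,0,0,0,0,0.25],[0,0,0,0,0,0,0.4],[0,0,0,0,0,0,0.5],[0,0,0,0,0,0,0.5],[0,0,-10,0,0,0,0.5],[0,0,-30,0,0,0,0.5],[0,0,-45,0,0,0,0.5],[0,0,-45,0,0,0,0.5],[0,40,-20,0,0,0,0.5],[0,40,0,0,0,0,0.5]]'
python3 -m creep '[[0,30,0,0,0,0,0.5],[0,0,0,0,0,0,0.5],[0,0,0,0,0,0,0.5],[0,0,0,0,0,0,0.5],[0,0,0,0,0,0,0.5],[0,0,0,0,0,0,0.5],[0,0,0,0,0,0,0.5],[0,0,0,0,0,0,0.5],[0,0,0,0,0,0,0.5],[0,0,0,0,0,0,0.5]]'
python3 - <<'E'
from w import *
c,s=look("wrist","w8",dict(red_lens_centre=.058,black_lens_centre=.058))
im=c["color"].copy()
a=np.radians(-16.2); u=np.array([np.cos(a),np.sin(a)]);v=np.array([-u[1],u[0]]); C=np.array([.529,-.077])
for i,j in [(0,0),(-78,43),(-78,-43),(78,43),(78,-43)]:
    p=proj(c,[*(C+u*i/1000+v*j/1000),.1 if i else .096]); cv2.circle(im,tuple(int(q) for q in p),2,(0,0,255),-1)
c2=look("scene","s8",{})[0]
p=proj(c2,[.529,-.077,.1]).astype(int)
A=cv2.resize(c2["color"][p[1]-60:p[1]+90,p[0]-75:p[0]+75],(480,480),interpolation=cv2.INTER_CUBIC)
cv2.imwrite("pics/m8.png",np.hstack([im[:480:,160:480],A]))
E
```

```text
time_s: 24.5
tcp_pos: [0.553, 0.0012, 0.2196]
ee_rot: [[-0.96, 0.28, 0.006], [0.28, 0.96, 0.001], [-0.006, 0.003, -1.0]]
wrist_force: [0.2, 0.2, -0.7]
gripper_width: 0.499
time_s: 25.75
tcp_pos: [0.5599, 0.0293, 0.216]
ee_rot: [[-0.96, 0.279, 0.0], [0.279, 0.96, -0.0], [-0.0, -0.0, -1.0]]
wrist_force: [-0.2, 0.8, 0.2]
gripper_width: 0.5
25.8 [0.56  0.029 0.216] 0.49955227557109483 [-0.274 -0.536 -0.816] yaw 163.78962132888955
red_lens_centre 0.92 [262.8 106.2] [ 0.581 -0.086  0.058] tool [ -52.076 -105.294  158.029]
black_lens_centre 0.9 [479.5 245.5] [0.414 0.098 0.058] tool [158.985  25.527 158.035]
black_lens_centre 0.88 [322.2 230.2] [0.562 0.039 0.058] tool [  0.96    9.497 158.031]
black_lens_centre 0.57 [386.4  97.6] [ 0.473 -0.062  0.058] tool [  57.793 -112.401  158.031]
25.95 [0.56  0.029 0.216] 0.5024291770029292 [-0.816 -0.442 -0.42 ] yaw 163.7896315605304
```

View pics/m8.png

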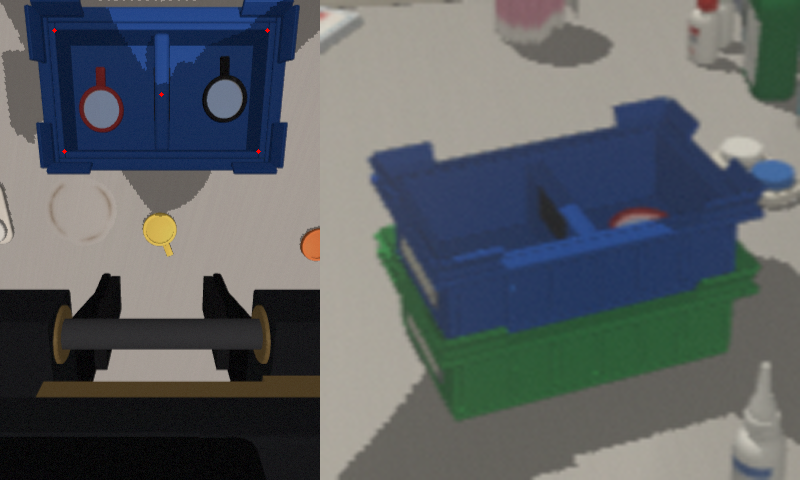

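The blue tray is seated level inside all the guides, both lenses are in it, and the gripper is clear.

```bash
python3 -c "from station import finish_job; print(finish_job())"
```

```text
the job is handed in; nothing more can be done
None
```

I put the loupe in the near compartment of the green tray. I then stacked the blue tray, with both lenses still in it, on the green tray. The job was handed in at about 26 s; no verdict was given.

**Seating:** The tool touched down where a fully seated tray should be, within about 0.5 mm, pressing with roughly 9 N. The last wrist and scene pictures show the blue tray level, within a few millimetres of the planned position and inside the guides. The far corner is mostly hidden from the scene camera.

**Lenses and loupe:** Both lenses show in the blue tray in the last wrist picture. The loupe was last seen in the green tray just before stacking; it can't be seen now that it is covered.

**Other things:** The lens case, dropper bottle, orange and yellow look-alikes and other bystanders looked untouched where they showed. I did not measure their positions again at the end.

**Checks that disagreed:**
- **Before lowering:** the two trays' far edges differed by about 2 mm in y, so I shifted 1 mm.
- **Colour outline of the lifted blue tray:** this was spoiled by the arm blocking the view, so I ignored it.
- **Network detections:** some were wrong, such as the yellow and orange look-alikes reported as black lenses. I discarded these after checking the pictures.

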